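# Unlatch and open the bottle bay's gate

## Task

Open the gate of the steel bottle bay: take the latch bar by its upright tab and lift it until its tongue is clear of the lip of the keeper, whose height is not known, so go by feel and do not force the bar against lip or hood. Then swing the gate towards the robot, without flinging it, until it is wide open (about square to the front), let the bar down level again and let go. Leave the bottles and everything else standing where they are.

Things in the scene. Friction and masses are not known exactly. Their poses are not given: they have to be found in the camera images.
- bay: Open-topped box of stainless sheet on the bench, 200 deep, 310 wide, walls 120 high, holding three bottles; its gate is in the front. Origin: on the bench in the front plane (the gate's back face when closed), x pointing into the bay (away from the robot), y to the left seen from the robot, z up. The hinge line is at y = +100 mm; the keeper's post (190 high) fills x = -30 to 0, y = -150 to -125.
- gate (a joint): Swing of the gate, rad: 0 closed, growing as its free (right-hand) edge swings towards the robot, clockwise from above; stop at 1.6. The gate is a steel sheet 172 wide, 8 thick, its top edge 124 mm above the bench, 0.7 kg. The hinge is stiff enough (about 0.1 N m) that the gate stays where it is left. Always starts closed.
- hinge (a point): Point on the gate's upright hinge axis, at bench height; turns with the gate: y along the gate from its free edge to the hinge, x the gate's normal (into the bay when closed).
- bar (a joint): Lift of the latch bar about its pivot, rad: 0 level (lower stop, where gravity brings it), growing as the tongue end rises; upper stop 0.45. Starts level, its tongue behind the lip of the keeper. Bar, tab and tongue weigh about 0.23 kg (varies).
- pivot (a point): Centre of the bar's pivot on the gate's front face, 30 mm from the hinge axis along the gate, 14 mm in front of the gate's back face, 115 mm above the bench. The pivot axis is the gate's normal. The bar is dark steel 10 tall, 8 thick, running level from here past the gate's free edge. Site axes turn with the bar: y along the bar towards the hinge, z up along the tab, x the gate's normal.
- tab (a point): Grip point on the upright tab that stands on the bar: 110 mm from the pivot along the bar and 70 mm above the bar's centreline (185 mm above the bench when level). The tab is a dark steel plate 10 thick (across the gate), 20 wide (along the gate), its top 15 mm above this point, free on all sides down to the gate's top edge 61 mm below. Axes as for pivot.
- tongue: The last 24 mm of the latch bar (10 tall, 8 thick), origin at its centre, 170 mm from the pivot; axes as for pivot. It starts behind the keeper's lip and under its hood. Pressing it up, down or sideways against the keeper with more than about 15 N bends the keeper. Once the gate is 0.2 rad open the tongue is clear of the keeper.
- bottle0: Glass bottle with black cap standing in the bay, 72 diameter, 140 high, 0.45 kg; origin under its centre. A bystander.
- bottle1: Glass bottle with black cap standing in the bay, 72 diameter, 140 high, 0.45 kg; origin under its centre. A bystander.
- bottle2: Glass bottle with black cap standing in the bay, 72 diameter, 140 high, 0.45 kg; origin under its centre. A bystander.
- jar: White plastic jar on the bench right of the bay, 60 diameter, 100 high; origin under its centre. A bystander.
- rack: White block with six small clear tubes left of the bay, 90 x 70, 84 high; origin under its centre. A bystander.
- beaker: Glass beaker on the bench, 80 diameter, 95 high; origin under its centre. A bystander.
- canister: Blue gas canister with a burner tube, 90 diameter, 170 high; origin under its centre. A bystander.
- keeper_mid (a point): Fixed point of the bay: middle of the keeper's lip, 115 mm up, level with the bar's centreline. Keeper: dark C-shaped piece on the post, open in front above its lip (18 wide, 6 thick, 3 mm before the tongue). Its height was adjusted and is not measured: lip top 3 to 35 mm above this point, hood 18.5 mm above the lip top. The tongue must rise 8 to 40 mm to pass, and meets the hood 5 to 7 mm later.

How it is judged (in metres and radians):
On the way, in this order (a step that is already met when the one before it is completed fails the run):
1. the bar is lifted while the gate is still closed (value of joint bar above 0.035 rad and value of joint gate below 0.06 rad), for 0.1 s.
2. the gate is swung wide open (value of joint gate above 1.2 rad), for 0.2 s.
At the end, for the whole second after the job is handed in: the gate stands at least 1.2 rad open, at rest, and the latch bar is let down to within 0.04 rad of level (value of joint gate above 1.2 rad and value of joint bar below 0.04 rad and velocity of joint gate between -0.05 and 0.05 rad/s); the robot touches nothing.
It fails at once if the bar's tongue is pressed with more than 15 N (against keeper or anything else) (contact force between tongue and anything else above 15 N).
It fails at once if the gate is flung (faster than 2.5 rad/s either way) (velocity of joint gate above 2.5 rad/s or velocity of joint gate below -2.5 rad/s).
It fails at once if a bystander is moved more than 30 mm or tipped more than 0.4 rad (distance of any of bottle0, bottle1, bottle2, jar, rack, beaker, canister from where it was at the start of the episode above 0.03 m or angle between any of bottle0, bottle1, bottle2, jar, rack, beaker, canister's own z axis and vertical above 0.4 rad).
It also fails if it takes over 58 s, if anything falls off the work surface, if the arm or the gripper's body presses on something with over 40 N, if the wrist force passes 120 N, or if a joint passes its speed limit or range.

## Robot

A 6-joint arm with a two-finger parallel gripper is mounted at the origin on the work surface. World frame = base frame: x ahead of the robot, y to its left, z up, the work surface at z = 0. Lengths are in mm, angles in rad, forces in N, time in s.
With the tool pointing down it reaches from about 275 to 825 mm from the base axis. Payload 5.2 kg.
Tool frame: the origin (TCP) lies at the very end of the fingers, on their centre line; the grasp point (between the pads) lies 19 mm behind it; z points along the fingers, y is the direction in which the jaws open and shut (so a half turn about z gives the same grasp; the last joint's range is limited). The gripper opens to 93 mm and grips with 3 to 60 N. Pads are 15 mm wide; open, the fingers measure 128 mm over their backs; the gripper's body (75 mm by 188 mm) begins 65 mm behind the grasp point.
Start: joints at [0.998, 0.259, 1.535, -0, 1.348, -0.203], TCP at [198.765, 512.833, 218.653] pointing down, gripper open.
Joint ranges: [-3.14, 3.14], [-0.91, 2.08], [0.19, 2.58], [-1.22, 4.36], [0.22, 2.71], [-3.12, 3.12]. Speed limits (rad/s): [2.57, 2.57, 3.14, 3.14, 3.14, 3.14].

## Interface

Orientations are given as [roll, pitch, yaw] about the fixed x, y, z axes, in that order (R = Rz(yaw) Ry(pitch) Rx(roll)).
In Python, from bench import robot gives the robot as it stands. The module is installed in compiled form; this text tells all that it offers. Calls block until the motion is done:
- robot.move_ptp(position, orientation): joint-space move of the TCP to a pose.
- robot.move_linear(position, ori=None, speed=150, f_stop=None): straight line of the TCP; ori=None keeps the orientation; speed is the mean speed in mm/s. With f_stop (N) it stops when the force on the tool has changed by that much, and returns True; else False.
- robot.move_j(angles): joint-space move.
- robot.move_gripper(opening): opening from 0.0 (shut) to 1.0 (fully open); the grip force is fixed at half the most; returns when the fingers have stopped.
- robot.sleep(seconds).
- robot.inverse_kinematics(position, orientation): joint angles nearest the present ones, or None.
- robot.get_image(name): name is "scene" or "top" or "wrist"; returns a dict with "img" (400x640x3 uint8, blue, green, red), "fovy" (degrees; the focal length in pixels is half the picture's height over the tangent of half this angle, whatever the lens; pixels are square), "cx", "cy" (the principal point, pixels), "eye" and "orientation" of the camera in the world. Camera axes: x right, y down, z forward; pixel columns grow to the right and rows downward; lengths in mm; the calibration is good to about 2 mm. The wrist camera is an equidistant fisheye: a pixel r from the principal point sees the ray r / f radians off the axis. A picture is of the moment at which its call begins. There is no depth.
A pose or a line that the arm cannot do raises robot.MotionError and nothing moves.
- robot.hand_in(): hands the job in, once; it reports no verdict.
Readings, each from a call of its own:
- robot.current_t(): time.
- robot.current_qpos(): joint angles.
- robot.current_joint_vel(): joint speeds.
- robot.current_joint_efforts(): joint torques, N m.
- robot.current_tcp_pos(): TCP position.
- robot.current_eef_rot(): TCP orientation.
- robot.current_contact_force(): force on the tool from outside, world axes, zero at the start.
- robot.current_ft_torque(): the same for the moment, N m.
- robot.current_gripper_width(): opening from 0.0 (shut) to 1.0 (fully open).
Only numpy, scipy, OpenCV 4.12 (cv2) and the standard library are available. Lean on these libraries where they do the work, as an engineer would, in place of code of your own. Each camera call takes 0.05 s, during which the arm holds its last target. There are 200 camera calls.

## Working session

There is one attempt and no reset: what is moved stays moved. The work goes in short steps, each a Python script; the robot and the scene stay as the last script left them, time stands still between calls to the robot, and variables do not carry over. Pictures are saved under pics/ and viewed, about 8 in all and at most 12, crops included, and the job is handed in when it is done.

```bash
mkdir -p pics
python3 - <<'E'
from bench import robot
import cv2
for n in ("scene","top"):
    d=robot.get_image(n); cv2.imwrite(f"pics/{n}0.png",d["img"])
    print(n,{k:v for k,v in d.items() if k!="img"})
print(robot.current_t(),robot.current_eef_rot(),robot.current_contact_force())
E
```

```text
scene {'fovy': 55.109622648574494, 'cx': 319.7170180081491, 'cy': 196.56939216262614, 'eye': array([1150.69590802, -867.34652714, 1011.51255511]), 'orientation': array([-2.24561496,  0.02396797,  0.55878915])}
top {'fovy': 52.18081618670989, 'cx': 319.72497912186265, 'cy': 202.85719159878838, 'eye': array([ 327.66782755,   21.75846113, 1440.59232186]), 'orientation': array([-2.97257144e+00,  2.37805178e-03, -1.57828186e+00])}
0.1 [-3.14007009e+00 -2.86888782e-04  2.77176159e+00] [-0.82457818 -0.75143358  0.37371222]
```

View pics/scene0.png

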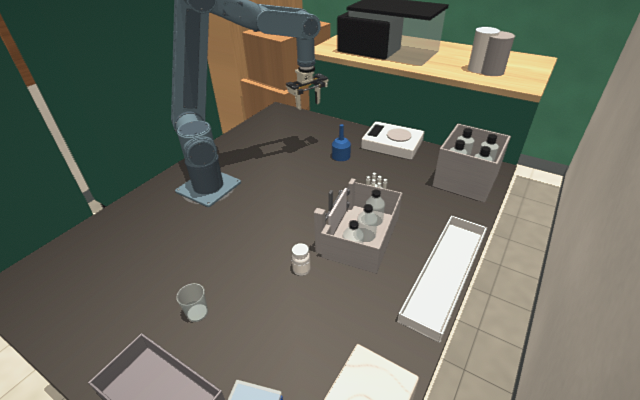

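View pics/top0.png

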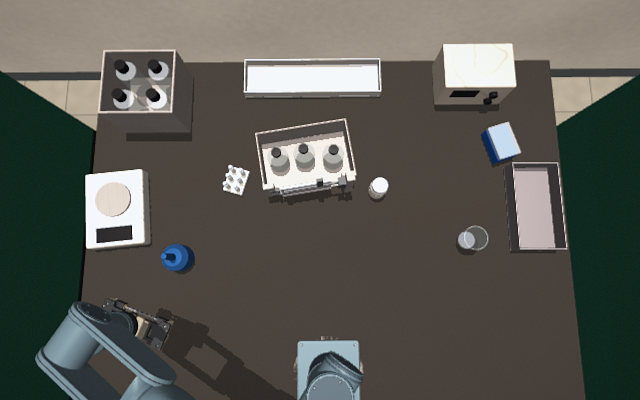

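The bay is at about (305,165) in the top view, with its front facing the robot. The jar is at (378,188), the rack at (236,180) and the canister at (177,258). I'll crop both views closer.

Run:
```python
import cv2
a=cv2.imread("pics/top0.png")[110:210,240:400]
cv2.imwrite("pics/topc.png",cv2.resize(a,None,fx=5,fy=5,interpolation=cv2.INTER_CUBIC))
a=cv2.imread("pics/scene0.png")[165:275,300:420]
cv2.imwrite("pics/scenec.png",cv2.resize(a,None,fx=5,fy=5,interpolation=cv2.INTER_CUBIC))
```

```text
(no output)
```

View pics/topc.png

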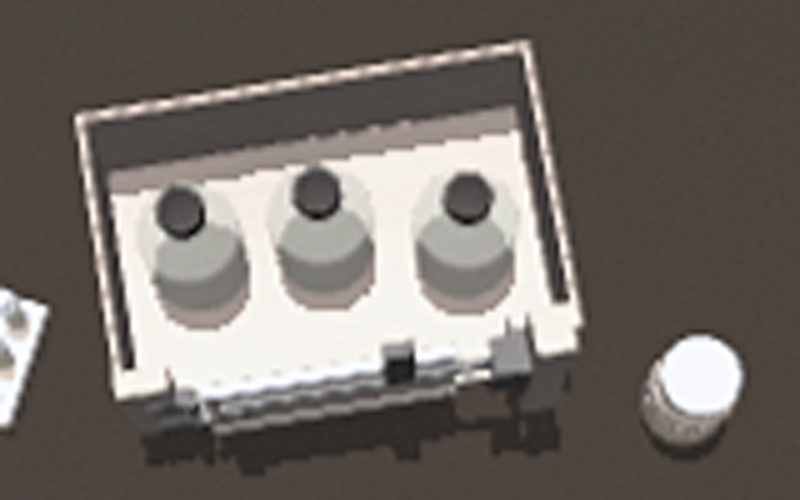

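View pics/scenec.png

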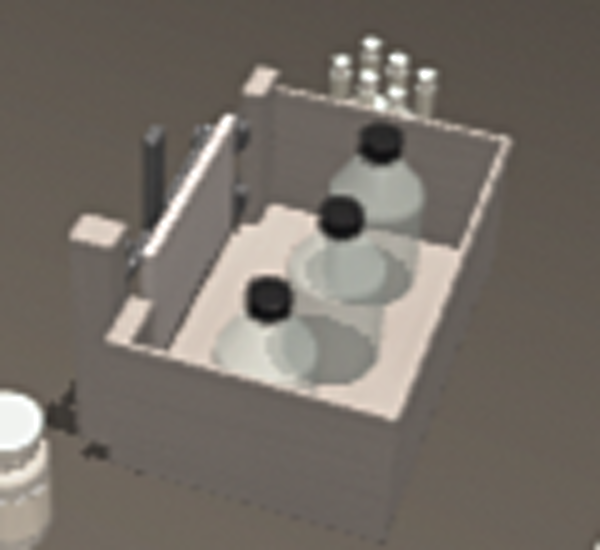

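```bash
cat > h.py <<'E'
import numpy as np, cv2
from scipy.spatial.transform import Rotation as R
from scipy.optimize import least_squares
TOP=dict(fovy=52.18081618670989,cx=319.72497912186265,cy=202.85719159878838,eye=[327.66782755,21.75846113,1440.59232186],orientation=[-2.97257144,2.37805178e-03,-1.57828186])
SC=dict(fovy=55.109622648574494,cx=319.7170180081491,cy=196.56939216262614,eye=[1150.69590802,-867.34652714,1011.51255511],orientation=[-2.24561496,0.02396797,0.55878915])
def proj(c,P):
    f=200/np.tan(np.radians(c["fovy"]/2))
    q=R.from_euler("xyz",c["orientation"]).inv().apply(np.atleast_2d(P)-c["eye"])
    return np.c_[c["cx"]+f*q[:,0]/q[:,2],c["cy"]+f*q[:,1]/q[:,2]]
def world(b,P): # bay frame -> world
    return R.from_euler("z",b[2]).apply(np.atleast_2d(P))+[b[0],b[1],0]
E
python3 - <<'E'
from h import *
P=dict(bl=(200,155,120),br=(200,-155,120),fl=(0,155,120),tab=(-14,-40,200),post=(-15,-137.5,190))
ob=[(TOP,(240,110),dict(bl=(80,118),br=(528,43),tab=(400,350),post=(511,352),fl=(115,393))),
    (SC,(300,165),dict(bl=(510,138),br=(398,413),tab=(155,132),post=(98,230)))]
def res(b,full=False):
    r=[]
    for c,o,d in ob:
        p=proj(c,world(b,[P[k] for k in d])); m=(np.array(list(d.values()))+.5)/5-.5+o
        r.append(p-m)
    return np.concatenate(r) if full else np.concatenate(r).ravel()
s=least_squares(res,[600,50,0],loss="soft_l1",x_scale=[1,1,.01]); b=s.x
print(b.tolist()); print(res(b,True).round(1))
print(world(b,[(-14,-40,185),(0,100,0),(-14,70,115)]).round(1))
# bystanders rough: top-view base points
E
```

```text
[621.3025413068108, 64.6207090323019, 0.13941097200517333]
[[-2.3 -1.2]
 [-1.3  1. ]
 [-0.  -0.1]
 [ 8.5 -3.9]
 [-2.   1.2]
 [ 1.5  0.1]
 [-0.8  0.8]
 [-0.5  0.7]
 [-0.9  0.4]]
[[613.   23.1 185. ]
 [607.4 163.7   0. ]
 [597.7 132.  115. ]]
```

The residuals show that my "post" point in the top crop is really the keeper. The other points agree, so I'll drop that one and refit. Then I'll move above the tab for a wrist-camera look.

```bash
cat >> h.py <<'E'
def toolrot(b,gate=0,lift=0):
    return (R.from_euler("z",b[2]-gate)*R.from_euler("x",-lift)*R.from_euler("z",np.pi/2)*R.from_euler("x",np.pi))
def tabpose(b,gate=0,lift=0,up=0,grip=True,off=(0,0,0)):
    """TCP pose so that the grasp point is on the tab point (+off in tab frame)."""
    hinge=world(b,(0,100,0))[0]
    tab=np.array([-14,-30,115])+R.from_euler("x",-lift).apply(np.array([0,-110,70])+off)
    T=toolrot(b,gate,lift)
    p=hinge+R.from_euler("z",b[2]-gate).apply(tab)+T.apply([0,0,19-up])
    return p,T.as_euler("xyz")
E
python3 - <<'E'
from h import *
from bench import robot
P=dict(bl=(200,155,120),br=(200,-155,120),fl=(0,155,120),tab=(-14,-40,200),post=(-15,-137.5,190))
ob=[(TOP,(240,110),dict(bl=(80,118),br=(528,43),tab=(400,350),fl=(115,393))),
    (SC,(300,165),dict(bl=(510,138),br=(398,413),tab=(155,132),post=(98,230)))]
def res(b):
    return np.concatenate([proj(c,world(b,[P[k] for k in d]))-((np.array(list(d.values()))+.5)/5-.5+o) for c,o,d in ob]).ravel()
b=least_squares(res,[600,50,0],x_scale=[1,1,.01]).x
print(b.tolist(),res(b).round(1)); np.savetxt("bay.txt",b)
def ground(c,uv,z):
    f=lambda xy:(proj(c,[xy[0],xy[1],z])[0]-uv)
    return least_squares(f,[500,0]).x.round(0)
print("canister",ground(TOP,(177,258),60),"jar",ground(TOP,(378.5,184),100),"rack",ground(TOP,(236,180),60))
for g in (0,.5,1,1.5):
    p,o=tabpose(b,g,.25); print(g,p.round(0),o.round(2),robot.inverse_kinematics(p,o))
t=robot.current_tcp_pos(); robot.move_linear([t[0],t[1],300])
p,o=tabpose(b,up=110); print(p,o); robot.move_ptp(p,o)
print(robot.current_t(),robot.current_tcp_pos(),robot.current_contact_force(),robot.current_ft_torque())
d=robot.get_image("wrist"); cv2.imwrite("pics/w0.png",d["img"]); print({k:v for k,v in d.items() if k!="img"})
d.pop("img"); np.save("w0.npy",d,allow_pickle=True)
E
```

```text
[622.0557675939147, 61.83407404998563, 0.14599944876166174] [-1.8 -1.1 -0.9  0.5  0.9 -0.4 -1.2  1.2  1.2  0.3 -0.6  1.2 -0.7  1.3
 -1.   1.1]
canister [379. 503.] jar [ 619. -174.] rack [646. 313.]
0 [612.  36. 192.] [3.14 0.25 1.72] [ 0.02514269  0.39464962  1.43683558 -0.25859296  1.28850875 -0.0511462 ]
0.5 [551.  49. 192.] [3.14 0.25 1.22] [ 0.04045098  0.37121365  1.47211856 -0.23387432  1.40073988  0.4460772 ]
1 [505.  90. 192.] [3.14 0.25 0.72] [ 0.06699393  0.36122701  1.4869611  -0.15068893  1.49484237  0.94766266]
1.5 [483. 148. 192.] [3.14 0.25 0.22] [ 0.09753003  0.36746937  1.47769704 -0.02945117  1.54473395  1.4559725 ]
[614.02396632  20.22289564 276.        ] [-3.14159265  0.          1.71679578]
3.0917 [613.8885806   21.3476043  276.19346425] [ 0.50550365 -0.03833288  0.76216631] [-0.07136104  0.04246766 -0.00997747]
{'fovy': 65.70646984690485, 'cx': 316.73049491156513, 'cy': 200.07944860916558, 'eye': array([602.416045  , 103.04043096, 442.16792073]), 'orientation': array([ 2.84200888e+00, -3.14428445e-04,  1.47141642e-01])}
```

View pics/w0.png

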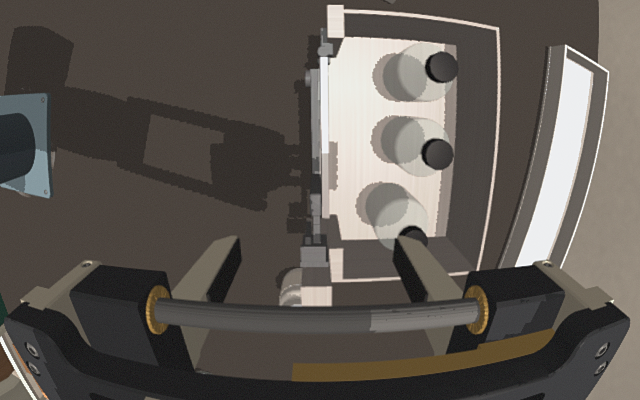

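Run:
```python
import cv2
a=cv2.imread("pics/w0.png")
x=cv2.resize(a[140:290,260:380],None,fx=5,fy=5,interpolation=cv2.INTER_CUBIC)[:,:400+200]
y=cv2.resize(a[0:150,300:340],None,fx=4,fy=5,interpolation=cv2.INTER_CUBIC)
cv2.imwrite("pics/w0c.png",cv2.hconcat([x,y])[:600,:800])
```

```text
(no output)
```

View pics/w0c.png

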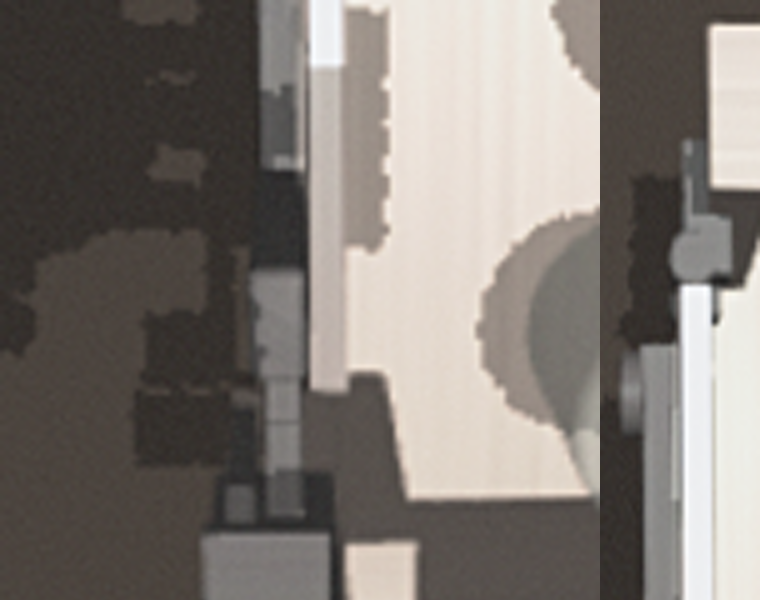

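The tab's top face is centred at about px (315.4,204.6). The gate's free top edge ends at px (321.5–329.1, 217.5), and its back top edge runs up through (329,153) to (328,80). I'll compute the tab position from these.

Run:
```python
from h import *
b0=np.loadtxt("bay.txt"); d=np.load("w0.npy",allow_pickle=True).item()
f=200/np.tan(np.radians(d["fovy"]/2))
def fish(P):
    q=R.from_euler("xyz",d["orientation"]).inv().apply(np.atleast_2d(P)-d["eye"])
    th=np.arctan2(np.hypot(q[:,0],q[:,1]),q[:,2]); ph=np.arctan2(q[:,1],q[:,0])
    return np.c_[d["cx"]+f*th*np.cos(ph),d["cy"]+f*th*np.sin(ph)]
P=[(-14,-40,200),(0,-72,124),(-8,-72,124)]
M=np.array([(315.4,204.6),(329.1,217.5),(321.7,217.8)])
def res(v):
    b=v[:3]; e=fish(world(b,[(0,v[3],124),(0,v[4],124)]))
    return np.r_[(fish(world(b,P))-M).ravel(),(e-[(329,153),(328,80)]).ravel()]
print("pred with b0",fish(world(b0,P)).round(1).tolist())
s=least_squares(res,[*b0,0,60],x_scale=[1,1,.01,1,1]); print(s.x.tolist(),res(s.x).round(1))
print("tab",world(b0,(-14,-40,185)).round(1),world(s.x[:3],(-14,-40,185)).round(1))
np.savetxt("bay1.txt",s.x[:3])
```

```text
pred with b0 [[315.8, 210.3], [328.8, 215.3], [321.5, 215.3]]
[621.1485883568871, 62.65491425376937, 0.15737427110291355, -4.576650650470112, 70.87602793791709] [ 0.1  4.8 -0.2 -3.1 -0.2 -3.3 -0.1  0.   0.4 -0. ]
tab [[614.   20.2 185. ]] [[613.6  21.  185. ]]
```

The tab is known to about 1 mm across the gate. Along the gate the two views differ by 2–5 mm, which the 20 mm plate width covers. I'll go down and close in stages while reading the force, so the grip doesn't push the tongue into the lip.

```bash
cat >> h.py <<'E'
def ft(robot,b,gate=0):
    r=R.from_euler("z",b[2]-gate).inv()
    for _ in range(3): robot.sleep(.02)
    return r.apply(robot.current_contact_force()),r.apply(robot.current_ft_torque())
E
python3 - <<'E'
from h import *
from bench import robot
b=np.loadtxt("bay.txt"); b[2]=.15; b[:2]+=np.array([614,20.2])-world(b,(-14,-40,0))[0][:2]+[-.3,2]
np.savetxt("b.txt",b); print(b)
p,o=tabpose(b,up=110); robot.move_linear(p,o)
f0,m0=ft(robot,b); print("free",f0.round(2),m0.round(2))
p,o=tabpose(b,up=0); print(robot.move_linear(p,o,speed=80,f_stop=6))
for w in (.3,.18,.14):
    robot.move_gripper(w); f,m=ft(robot,b); print(w,robot.current_gripper_width(),(f-f0).round(2),(m-m0).round(2))
    if np.linalg.norm(f-f0)>2.5: break
np.savetxt("f0.txt",np.c_[f0,m0])
print(robot.current_t(),robot.current_tcp_pos(),p)
cv2.imwrite("pics/w1.png",cv2.resize(robot.get_image("wrist")["img"][140:290,240:400],None,fx=5,fy=4,interpolation=cv2.INTER_CUBIC))
E
```

```text
[6.2156527e+02 6.3842977e+01 1.5000000e-01]
free [-0.73  0.32 -0.6 ] [-0.09  0.06 -0.  ]
False
0.3 0.3036494167837819 [ 1.01 -0.83  1.02] [ 0.05 -0.01  0.02]
0.18 0.18723220968115534 [ 0.99 -0.26  0.36] [ 0.1  -0.05  0.02]
0.14 0.13967628533922444 [ 1.24 -0.66  1.33] [ 0.07 -0.    0.01]
7.025 [613.69457826  22.19351649 165.96881032] [613.7  22.2 166. ]
```

View pics/w1.png

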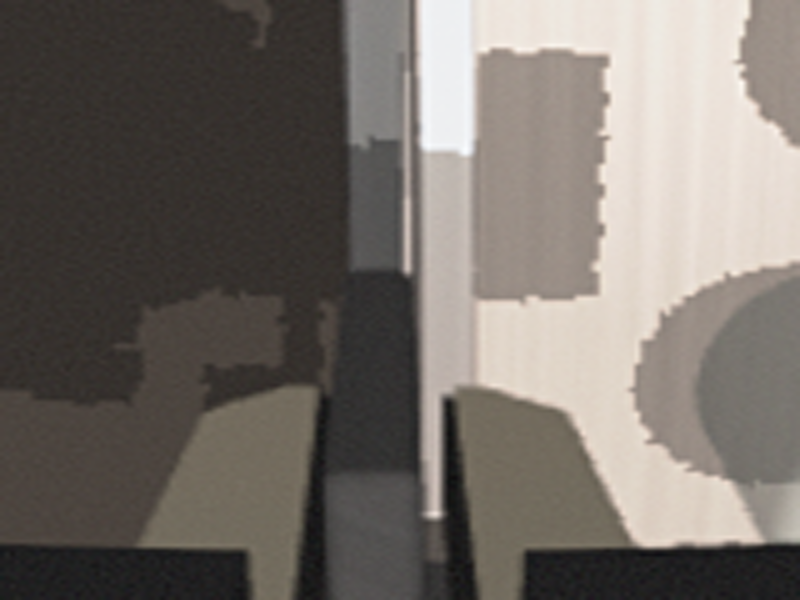

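The tab sits between the pads, with a gap of about 0.8 mm on the robot side and 2.5 mm on the bay side. I'll shift 0.9 mm towards the robot, then close.

Run:
```python
from h import *
from bench import robot
b=np.loadtxt("b.txt"); b[:2]+=R.from_euler("z",b[2]).apply([-.9,1.5,0])[:2]; np.savetxt("b.txt",b)
f0,m0=np.loadtxt("f0.txt").T
p,o=tabpose(b,off=(0,-1,0)); robot.move_linear(p,o,speed=10)
f,m=ft(robot,b); print("free",(f-f0).round(2),(m-m0).round(2)); np.savetxt("f0.txt",np.c_[f,m])
robot.move_gripper(0.0)
print(robot.current_gripper_width())
for i in range(3):
    g,n=ft(robot,b); print((g-f).round(2),(n-m).round(3)); robot.sleep(.1)
print(robot.current_t(),robot.current_tcp_pos(),p)
```

```text
free [0.8  0.11 0.61] [0.06 0.01 0.03]
0.10679069411696383
[-0.89 -0.72  1.28] [-0.076  0.183  0.311]
[-2.84 -0.43  1.62] [-0.097  0.308  0.252]
[-1.8   0.34  1.84] [-0.025  0.387  0.241]
8.0583 [612.54750909  22.5451564  165.99797854] [612.73538696  22.55989122 166.        ]
```

Gripped: the opening is 9.9 mm, which matches the tab, and the side loads are small. Next I'll lift in small arc steps and watch the tangential force and moment, to feel for the hood.

```bash
cat > lift.py <<'E'
from h import *
from bench import robot
import sys
b=np.loadtxt("b.txt"); f0,m0=np.loadtxt("f0.txt").T
a=float(sys.argv[1]); amax=float(sys.argv[2]); st=.008; base=[]
while a<amax:
    a+=st; p,o=tabpose(b,lift=a,off=(0,-1,0))
    hit=robot.move_linear(p,o,speed=8,f_stop=5)
    f,m=ft(robot,b); f-=f0;m-=m0
    u=R.from_euler("x",-a).apply([0,70,110])/130.4; v=R.from_euler("x",-a).apply([0,-110,70])/130.4
    Ft=-f@u; base.append(Ft)
    print(round(a,3),"hit" if hit else "","Ft %.2f Fr %.2f Fx %.2f"%(Ft,f@v,f[0]),m.round(2),"t %.1f"%robot.current_t(),(robot.current_tcp_pos()-p).round(1))
    if hit or (len(base)>4 and Ft-np.median(base[1:-1])>4): break
E
python3 lift.py 0 .30
```

```text
0.008  Ft 0.44 Fr 1.60 Fx -3.20 [-0.1   0.45  0.23] t 8.4 [-0.2 -0.1 -0.1]
0.016  Ft 0.96 Fr 1.39 Fx -3.16 [-0.15  0.47  0.18] t 8.7 [-0.1 -0.1 -0.1]
0.024  Ft 0.47 Fr 2.01 Fx -3.14 [-0.22  0.54  0.19] t 9.0 [-0.1 -0.  -0. ]
0.032  Ft 1.04 Fr 2.02 Fx -4.56 [-0.23  0.64  0.26] t 9.4 [-0.1 -0.   0. ]
0.04  Ft 0.99 Fr 3.42 Fx -4.48 [-0.27  0.68  0.24] t 9.7 [-0.1 -0.   0. ]
0.048  Ft 1.26 Fr 2.58 Fx -5.08 [-0.24  0.73  0.2 ] t 10.0 [-0.1  0.   0. ]
0.056  Ft 1.49 Fr 2.17 Fx -4.73 [-0.33  0.75  0.23] t 10.3 [-0.2  0.   0.1]
0.064  Ft 1.05 Fr 1.94 Fx -5.16 [-0.35  0.72  0.16] t 10.7 [-0.2  0.   0.1]
0.072  Ft 1.96 Fr 2.16 Fx -4.71 [-0.37  0.79  0.2 ] t 11.0 [-0.2  0.   0.1]
0.08  Ft 0.79 Fr 2.29 Fx -5.28 [-0.38  0.71  0.19] t 11.3 [-0.2  0.   0.2]
0.088  Ft 1.79 Fr 2.90 Fx -5.21 [-0.35  0.73  0.15] t 11.6 [-0.2  0.   0.2]
0.096  Ft 1.25 Fr 2.87 Fx -4.62 [-0.4   0.74  0.16] t 12.0 [-0.2  0.1  0.2]
0.104  Ft 2.21 Fr 2.05 Fx -5.19 [-0.37  0.71  0.16] t 12.3 [-0.2  0.1  0.2]
0.112  Ft 1.91 Fr 2.16 Fx -5.66 [-0.28  0.67  0.15] t 12.6 [-0.2  0.   0.2]
0.12  Ft 1.77 Fr 2.71 Fx -5.49 [-0.34  0.67  0.12] t 12.9 [-0.2  0.   0.2]
0.128  Ft 2.53 Fr 2.09 Fx -6.22 [-0.29  0.76  0.13] t 13.3 [-0.2  0.   0.2]
0.136  Ft 2.13 Fr 2.65 Fx -5.64 [-0.34  0.69  0.15] t 13.6 [-0.2  0.1  0.2]
0.144  Ft 1.35 Fr 2.09 Fx -5.30 [-0.31  0.74  0.08] t 13.9 [-0.2  0.   0.2]
0.152  Ft 2.45 Fr 2.79 Fx -5.95 [-0.36  0.71  0.16] t 14.2 [-0.2  0.   0.2]
0.16 hit Ft -0.77 Fr 3.22 Fx -1.45 [ 0.04 -0.15  0.21] t 14.5 [-0.8 -0.8 -0.7]
```

Run:
```python
from h import *
from bench import robot
b=np.loadtxt("b.txt"); f0,m0=np.loadtxt("f0.txt").T
for a in (None,.152,.155,.158,.161,.164):
    hit=None
    if a:
        p,o=tabpose(b,lift=a,off=(0,-1,0)); hit=robot.move_linear(p,o,speed=4,f_stop=4); robot.sleep(.1)
    A=a or .155
    F=np.array([np.r_[ft(robot,b)] for _ in range(3)]).mean(0); f=F[0]-f0;m=F[1]-m0
    u=R.from_euler("x",-A).apply([0,70,110])/130.4; v=R.from_euler("x",-A).apply([0,-110,70])/130.4
    q,_=tabpose(b,lift=.152,off=(0,-1,0)); d=R.from_euler("z",-b[2]).apply(robot.current_tcp_pos()-q)
    print(a,hit,"Ft %.2f Fr %.2f Fx %.2f"%(-f@u,f@v,f[0]),m.round(2),"t %.1f"%robot.current_t(),"pos rel .152 pose",d.round(2))
    if hit: break
```

```text
None None Ft 1.99 Fr 0.43 Fx -1.28 [-1.58 -1.69 -1.64] t 14.6 pos rel .152 pose [-1.57 -0.51 -0.43]
0.152 True Ft 1.72 Fr 0.42 Fx -1.09 [-0.1  -0.21 -0.16] t 15.5 pos rel .152 pose [-1.4  -1.01 -1.12]
```

Run:
```python
from h import *
from bench import robot
b=np.loadtxt("b.txt"); f0,m0=np.loadtxt("f0.txt").T
for i in range(3):
    f,m=ft(robot,b); print((f-f0).round(2),(m-m0).round(2),robot.current_tcp_pos().round(2),robot.current_eef_rot().round(4),robot.current_gripper_width(),robot.current_t()); robot.sleep(.1)
print(tabpose(b,lift=.152,off=(0,-1,0)))
cv2.imwrite("pics/w2.png",cv2.resize(robot.get_image("wrist")["img"][140:290,240:400],None,fx=5,fy=4,interpolation=cv2.INTER_CUBIC))
```

```text
[-0.21  0.43 -0.84] [ 0.41 -0.35  0.19] [610.14  30.26 181.13] [-3.1378  0.1543  1.7212] 0.10721769323486814 15.5833
[ 0.17  0.58 -0.1 ] [ 0.5  -0.42  0.13] [610.1   30.29 181.13] [-3.1378  0.1543  1.7212] 0.1053704018438065 15.7333
[-0.89  1.37 -2.35] [ 0.6  -0.41  0.13] [610.11  30.27 181.15] [-3.1378  0.1544  1.7212] 0.10558014259734533 15.8833
(array([611.39014651,  31.46079778, 182.219088  ]), array([3.14159265, 0.152     , 1.72079633]))
```

View pics/w2.png

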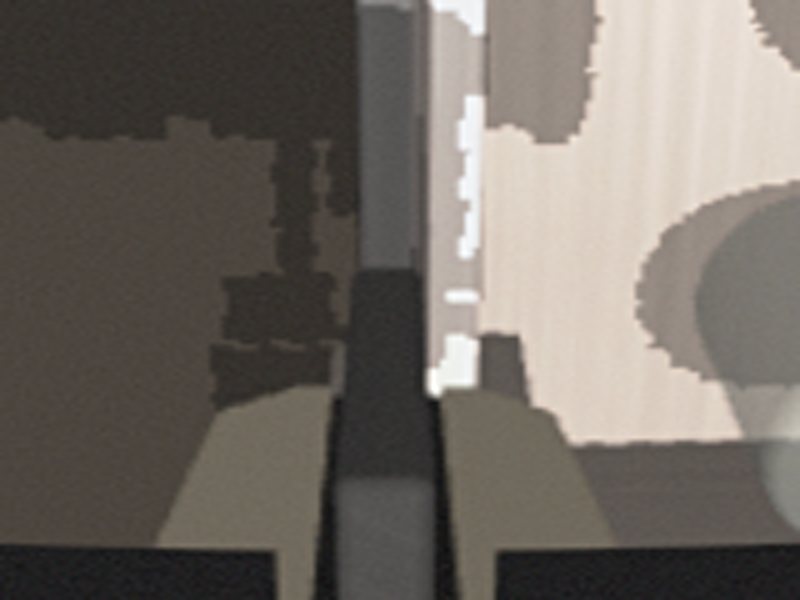

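The grip is still sound. That stop relaxed a preload of about 5 N that was pushing the gate into its closed stop, so it may not have been the hood. I'll shift the path 1 mm towards the robot and continue upwards with finer steps.

Run:
```python
from h import *
from bench import robot
b=np.loadtxt("b.txt"); b[:2]+=R.from_euler("z",b[2]).apply([-1.1,0,0])[:2]; np.savetxt("b.txt",b); f0,m0=np.loadtxt("f0.txt").T
for a in np.arange(.144,.30,.004):
    p,o=tabpose(b,lift=a,off=(0,-1,0)); hit=robot.move_linear(p,o,speed=5,f_stop=6); robot.sleep(.04)
    f,m=ft(robot,b); f=f-f0;m=m-m0
    u=R.from_euler("x",-a).apply([0,70,110])/130.4; v=R.from_euler("x",-a).apply([0,-110,70])/130.4
    print(a.round(3),hit,"Ft %.2f Fr %.2f Fx %.2f"%(-f@u,f@v,f[0]),m.round(2),"t %.1f"%robot.current_t(),R.from_euler("z",-b[2]).apply(robot.current_tcp_pos()-p).round(2))
    if hit or -f@u>6: break
```

```text
0.144 False Ft 5.82 Fr -3.37 Fx -1.25 [-0.27 -0.1   0.05] t 16.5 [-0.52 -0.37 -0.5 ]
0.148 False Ft 5.82 Fr -3.86 Fx -2.24 [-0.36  0.18  0.07] t 16.8 [-0.33 -0.11 -0.13]
0.152 False Ft 4.31 Fr -2.92 Fx -2.59 [-0.45  0.26  0.13] t 17.2 [-0.13  0.    0.03]
0.156 False Ft 6.42 Fr -2.68 Fx -1.17 [-0.34  0.25  0.11] t 17.5 [-0.12 -0.11 -0.08]
```

Run:
```python
from h import *
from bench import robot
b=np.loadtxt("b.txt"); f0,m0=np.loadtxt("f0.txt").T
for a in (.148,.140,.132,.140,.148,.154):
    p,o=tabpose(b,lift=a,off=(0,-1,0)); hit=robot.move_linear(p,o,speed=6,f_stop=7); robot.sleep(.15)
    F=np.mean([ft(robot,b) for _ in range(3)],0); f=F[0]-f0;m=F[1]-m0
    u=R.from_euler("x",-a).apply([0,70,110])/130.4; v=R.from_euler("x",-a).apply([0,-110,70])/130.4
    print(a,hit,"Ft %.2f Fr %.2f Fx %.2f"%(-f@u,f@v,f[0]),m.round(2),"t %.1f"%robot.current_t(),R.from_euler("z",-b[2]).apply(robot.current_tcp_pos()-p).round(2))
    if hit or -f@u>7: break
```

```text
0.148 False Ft 4.36 Fr -2.67 Fx -2.80 [-0.25  0.29  0.13] t 18.1 [0.07 0.09 0.09]
0.14 False Ft 4.32 Fr -2.72 Fx -1.63 [-0.17  0.27  0.12] t 18.7 [0.04 0.05 0.05]
0.132 False Ft 3.63 Fr -2.17 Fx -1.34 [-0.15  0.18  0.18] t 19.4 [0.08 0.03 0.04]
0.14 False Ft 4.33 Fr -2.42 Fx -2.18 [-0.09  0.16  0.17] t 20.0 [0.07 0.02 0.03]
0.148 False Ft 3.78 Fr -2.35 Fx -1.12 [-0.08  0.1   0.2 ] t 20.6 [0.03 0.   0.02]
0.154 False Ft 4.18 Fr -3.00 Fx -1.45 [-0.05  0.08  0.17] t 21.2 [ 0.03 -0.    0.02]
```

Ft stays flat at about 4 N between 0.132 and 0.154 rad. The bar is moving freely there, so the hood hasn't been reached. I'll keep lifting.

Run:
```python
from h import *
from bench import robot
b=np.loadtxt("b.txt"); f0,m0=np.loadtxt("f0.txt").T
a=.154; L=[]
while a<.31:
    a+=.006
    p,o=tabpose(b,lift=a,off=(0,-1,0)); hit=robot.move_linear(p,o,speed=7,f_stop=5)
    f,m=ft(robot,b); f=f-f0;m=m-m0
    u=R.from_euler("x",-a).apply([0,70,110])/130.4; v=R.from_euler("x",-a).apply([0,-110,70])/130.4
    L.append(-f@u)
    print(round(a,3),hit,"Ft %.2f Fr %.2f Fx %.2f"%(-f@u,f@v,f[0]),m.round(2),"t %.1f"%robot.current_t(),R.from_euler("z",-b[2]).apply(robot.current_tcp_pos()-p).round(2))
    if hit or -f@u>8: break
```

```text
0.16 True Ft -0.99 Fr 5.22 Fx -0.41 [-0.08 -0.2   0.13] t 21.4 [-0.48 -0.65 -0.87]
```

The second stop came at the same angle, so the hood is at about 0.157 rad (26.6 mm rise). That puts the lip clearance at 20–22 mm. I'll go to 0.142 rad, in the middle of the window, and start the swing gently.

```bash
cat > swing.py <<'E'
from h import *
from bench import robot
import sys
b=np.loadtxt("b.txt"); f0,m0=np.loadtxt("f0.txt").T
L=float(sys.argv[1]); g0,g1,st,v,fs=map(float,sys.argv[2:7])
if g0==0:
    p,o=tabpose(b,lift=L,off=(0,-1,0)); print("lift",robot.move_linear(p,o,speed=8,f_stop=8)); robot.sleep(.2)
    f,m=ft(robot,b); print((f-f0).round(2),(m-m0).round(2))
for g in np.linspace(g0,g1,int(round((g1-g0)/st))+1)[1:]:
    p,o=tabpose(b,gate=g,lift=L,off=(0,-1,0)); hit=robot.move_linear(p,o,speed=v,f_stop=fs)
    f,m=ft(robot,b,g); f=f-f0;m=m-m0
    print(g.round(3),hit,f.round(2),m.round(2),"t %.1f"%robot.current_t(),R.from_euler("z",g-b[2]).apply(robot.current_tcp_pos()-p).round(2))
    if hit: break
E
python3 swing.py .142 0 .05 .01 12 6
```

```text
lift False
[-2.35 -4.2  -1.53] [-0.9   0.11  0.03]
0.01 False [-2.77 -4.11 -3.64] [-1.05  0.2   0.1 ] t 22.4 [-0.31 -0.1  -0.24]
0.02 False [-2.67 -3.81 -3.41] [-1.04  0.2   0.14] t 22.7 [-0.25  0.05 -0.09]
0.03 False [-2.84 -5.03 -3.67] [-0.99  0.3   0.11] t 23.0 [-0.18  0.05 -0.04]
0.04 False [-1.55 -4.07 -2.79] [-0.98  0.28  0.15] t 23.3 [-0.14  0.07 -0.03]
0.05 False [-3.1  -4.12 -3.6 ] [-0.98  0.22  0.16] t 23.6 [-0.14  0.04 -0.03]
```

The tongue end has moved about 10 mm forward with no rise in force, so it's past the lip. I'll continue the swing.

```bash
python3 swing.py .142 .05 .25 .04 30 8 && python3 swing.py .142 .25 1.45 .15 70 12
```

```text
0.09 False [-1.94 -4.47 -3.17] [-0.95  0.31  0.09] t 24.0 [-0.11  0.02 -0.  ]
0.13 False [-2.84 -4.32 -3.36] [-0.94  0.36  0.13] t 24.4 [-0.04 -0.02  0.02]
0.17 False [-3.28 -5.01 -2.98] [-1.01  0.31  0.15] t 24.8 [-0.15 -0.06  0.03]
0.21 False [-2.98 -4.22 -2.19] [-1.06  0.29  0.12] t 25.1 [-0.25 -0.08  0.03]
0.25 False [-2.36 -5.59 -2.55] [-1.17  0.34  0.1 ] t 25.5 [-0.36 -0.1   0.03]
0.4 False [-3.33 -5.76 -1.59] [-1.26  0.3   0.12] t 26.0 [-0.62 -0.24  0.1 ]
0.55 False [-1.96 -5.28 -1.09] [-1.39  0.22  0.11] t 26.5 [-0.84 -0.44  0.13]
0.7 False [-2.46 -7.02 -0.74] [-1.51  0.12  0.03] t 27.0 [-1.06 -0.64  0.12]
0.85 False [-2.66 -7.6   0.04] [-1.56  0.11  0.07] t 27.5 [-1.28 -0.87  0.1 ]
1.0 False [-2.18 -7.54  1.28] [-1.57 -0.    0.05] t 27.9 [-1.42 -1.07  0.13]
1.15 False [-1.66 -7.85  0.69] [-1.62 -0.09 -0.05] t 28.4 [-1.55 -1.3   0.15]
1.3 False [-1.09 -7.85  2.4 ] [-1.54 -0.15 -0.06] t 28.9 [-1.62 -1.5   0.17]
1.45 False [-1.04 -7.05  1.04] [-1.5  -0.16 -0.11] t 29.4 [-1.64 -1.7   0.17]
```

The gate is at about 1.45 rad. I'll lower the bar, release it, retreat upwards and look.

Run:
```python
from h import *
from bench import robot
b=np.loadtxt("b.txt"); f0,m0=np.loadtxt("f0.txt").T; g=1.45
robot.sleep(.2)
e=R.from_euler("z",g-b[2]).apply(robot.current_tcp_pos()-tabpose(b,gate=g,lift=.142,off=(0,-1,0))[0]); print("settled err",e.round(2))
for a in (.11,.08,.05,.03,.015,0,-.008):
    p,o=tabpose(b,gate=g,lift=a,off=(0,-1,0)); hit=robot.move_linear(p,o,speed=20 if a>.02 else 8,f_stop=8)
    f,m=ft(robot,b,g); print(a,hit,(f-f0).round(2),(m-m0).round(2),"t %.1f"%robot.current_t())
    if hit: break
robot.move_gripper(.45); robot.sleep(.3)
f,m=ft(robot,b,g); print("open",robot.current_gripper_width(),(f-f0).round(2))
t=robot.current_tcp_pos(); print(robot.move_linear([t[0],t[1],t[2]+100],speed=80,f_stop=8),robot.current_tcp_pos(),robot.current_t())
cv2.imwrite("pics/w3.png",robot.get_image("wrist")["img"])
A=robot.get_image("scene")["img"]; cv2.imwrite("pics/s3.png",cv2.resize(A[150:290,270:430],None,fx=5,fy=4,interpolation=cv2.INTER_CUBIC))
```

```text
settled err [-1.62 -1.72  0.17]
0.11 False [-1.32 -6.8   1.41] [-1.49 -0.22 -0.07] t 30.0
0.08 False [-1.41 -7.42  0.32] [-1.5  -0.22 -0.04] t 30.4
0.05 False [-1.4  -8.11  1.59] [-1.52 -0.24 -0.04] t 30.8
0.03 False [-0.6  -8.12  2.03] [-1.47 -0.2  -0.08] t 31.1
0.015 False [-0.83 -8.17  0.64] [-1.49 -0.22 -0.05] t 31.5
0 False [-1.28 -7.37  1.65] [-1.59 -0.27 -0.14] t 31.9
-0.008 True [-2.5   0.77  5.65] [-0.19 -0.14 -0.02] t 32.2
open 0.44998132794197576 [-0.01 -1.    0.02]
False [460.92185879 139.20584066 263.55617638] 34.65
```

View pics/s3.png

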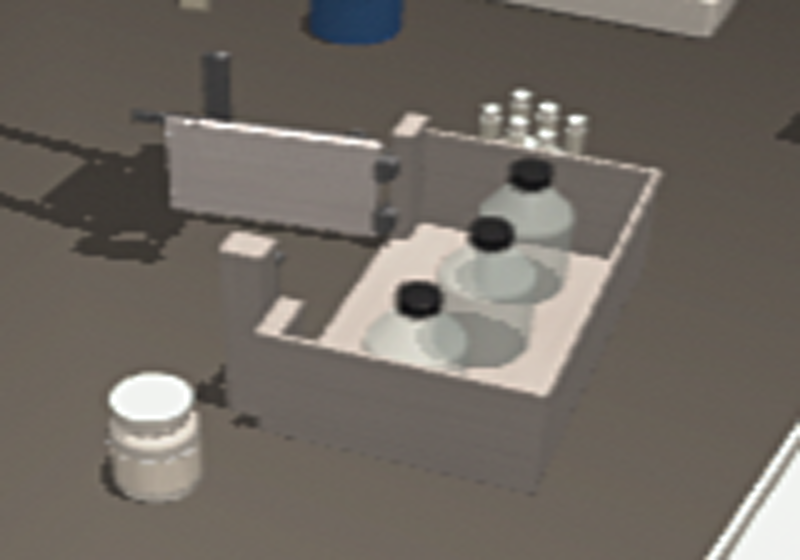

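View pics/w3.png

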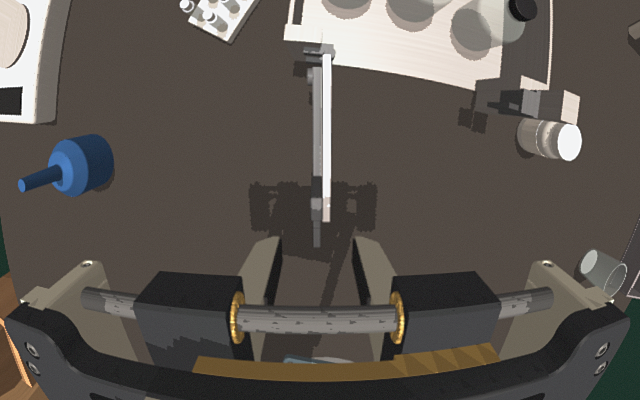

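The gate stands square to the front at about 1.45 rad. In the scene view the tongue at crop (150,117) lines up with the gate's top edge, so the bar looks level. The bottles, jar, rack and canister haven't moved, and the gripper is clear above. Handing in.

Run:
```python
from bench import robot
print(robot.current_contact_force(),robot.current_t()); robot.hand_in()
```

```text
[-0.65785312  0.48424709  0.59155036] 34.75
the job is handed in; nothing more can be done
```

The gate is open at about 1.45 rad, the bar is back down, and the job was handed in at 34.75 s. No verdict was reported, and gate and bar angles come from the arm's pose and the pictures, as neither joint can be read directly.

**How it went:** I gripped the tab and lifted it by feel. The hood stopped the bar twice at the same commanded angle, about 0.157 rad. I backed off to 0.142 rad, where the tongue cleared the lip with no rise in force. I then swung the gate at about 0.5 rad/s, lowered the bar until I felt its lower stop, let go and backed off 100 mm upwards.

**Last checks:** The pictures show the gate square to the front, the bar level and no bystander visibly displaced. The tool force was near zero.

**What disagreed or stayed uncertain:**
- **Tab position:** the wrist camera put the tab about 5 mm further along the gate than the fixed cameras did. I used a position in between, and the grip held.
- **First hood contact:** I took the first stop for a preload against the gate's closed stop, because the force pattern was unclear. The second stop showed it was the hood.
- **Forces on the tongue:** I could not measure these directly. Force-change stops were 4 to 8 N during the lift and until the tongue was clear.
- **Side load:** towards the end of the swing there was a side load of about 8 N and a tracking error of about 2 mm. Both went away on release.

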